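# Put the bit-socket tray away in its locking bench dock

### The arm

A 6-joint arm with a two-finger parallel gripper is mounted at the origin on the work surface. World frame = base frame: x ahead of the robot, y to its left, z up, the work surface at z = 0. Lengths are in m, angles in rad, forces in N, time in s.
With the tool pointing down it reaches from about 0.425 to 0.95 m from the base axis. Payload 3.5 kg.
Tool frame: the origin (TCP) lies on the centre line of the jaws, within the pads' length; the fingertips stand env.tcp_to_tips ahead of it and the grasp point (between the pads) is the TCP (env.tcp_to_tips is the distance from the TCP to the fingertips, in m); z points along the fingers, y is the direction in which the jaws open and shut (so a half turn about z gives the same grasp; the last joint's range is limited). The gripper opens to 85 mm and grips with 20 to 120 N. Pads are 22 mm wide; open, the fingers measure 114 mm over their backs; the gripper's body (76 mm by 85 mm) begins 54 mm behind the grasp point. The pads swing forward as they close: fully open they stand 13 mm farther back than shut.
Start: joints at [-1.417, 0.286, 1.577, -0, 1.279, -0.15], TCP at [0.202, -0.644, 0.25] pointing down, gripper open.
Joint ranges: [-2.77, 2.77], [-0.9, 2.22], [0.21, 2.48], [-1.53, 4.67], [0.24, 2.81], [-2.84, 2.84]. Speed limits (rad/s): [2.79, 2.79, 3.14, 3.14, 3.14, 3.14].

### API

Orientations are given as a unit quaternion [x, y, z, w].
In Python, from workcell import env, optics gives the robot as it stands.
- The arm moves only by the tool apply_moves, never from a script. Its argument "plan" is a list that holds one entry, the list of rows, each a list of 5 numbers: the closure, from 0 (fully open) to 1 (shut), then the shift along the tool's x, y, z in cm, then the turn about the tool's z in rad. In form: [[[grip, x, y, z, twist], ...]]. A call has exactly 5 rows; each row is the pose to reach, as a shift and turn from the pose measured when the call began, along the tool's axes at that moment; what a row does not reach only later rows make up. A row lasts 1/10 s, in which the tool goes at most 50 mm and 8.59 degrees, less where a joint would pass 70% of its speed; a pose out of reach is approached as far as the arm can. A call with a gripper value outside its range is refused whole. The fingers move at their own pace and stop on an object; "newtons" is the grip in N (left out, the last holds). Time passes only in rows, so rows that repeat a pose let the fingers close, or fill a call up. It gives the time, the measured TCP pose, the force and the opening at its end, in the units of the state.
- env.observe(): the state, without advancing time (a new reading comes with each control period).
- optics.get_image(name): name is "scene" or "side" or "wrist"; returns the picture (400x640x3 uint8, red, green, blue); there is no depth.
- optics.calibration(name): a dict with "intrinsics" (3x3 intrinsics, pixels), "extrinsics" (4x4, takes a point from camera to world coordinates). Camera axes: x right, y down, z forward; pixel columns grow to the right and rows downward; lengths in m; the calibration is good to about 2 mm. A picture is of the moment at which its call begins: read the wrist's pose just before it. calibration takes no time and is no camera call; for the wrist camera it gives the pose at the moment of the call.
- env.close_job(): hands the job in, once; it reports no verdict.
The state is a dict: "time": time; "joints": joint angles; "qd": joint speeds; "effort": joint torques, N m; "tcp_pos": TCP position; "eef_rot": TCP orientation; "wrist_force": force on the tool from outside, world axes, zero at the start; "ft_torque": the same for the moment, N m; "grip_width": finger opening in m.
Only numpy, scipy, OpenCV 4.12 (cv2) and the standard library are available. Lean on these libraries where they do the work, as an engineer would, in place of code of your own. Each camera call takes 0.05 s, during which the arm holds its last target. There are 200 camera calls.

### The job

Put the bit-socket tray away in its dock on the bench: set it down at the flared mouth, green-handled end towards the robot, and slide it in along the bench so that its front edge lifts the yellow gravity catch, then press it gently against the rubber buffer until the catch drops fully down behind it, and let go so that it stays locked in. Lift the catch only with the tray, not with the gripper, never press the tray hard, and leave the other things on the bench where they are.

Things in the scene. Friction and masses are not known exactly. Their poses are not given: they have to be found in the camera images.
- tray: Loose bit-socket tray, 0.4-0.65 kg: slick black plastic block with green end strips, 120 long (x) x 100 wide (y) x 26 high. Origin: centre of underside; +x: leading end, goes in first. Nine chrome sockets on its front half (x -3 to 54, y -45 to 20, up to z 54); strip y 25 to 50 is bare, the catch rides on it. Starts left or right of the dock (a blue bin on the other side), yaw under 0.4.
- tray_fin (a point): Centre of the tray's green upright grip fin, 44 long (x), 14 thick (y), from z 26 (tray top) to 68; in the tray frame the point is at (-30, -10, 47). Axes as the tray's. Take it across its 14 mm thickness from above.
- dock: Grey dock fixed to the bench, no floor: the tray slides on the bench along dock +x, axes alike, centred on y 0. Origin on the bench at the catch's NOMINAL holding face. Side walls 10 high, inner faces y +-51.5, x -40 to 112; from x 72 they are 34 high with lips over the tray (underside z 30, in to y +-44), so it must be slid in. Outside the left wall an aluminium bracket, y 57 to 79, up to z 40.
- dock_mouth (a point): Middle of the dock's flared mouth, on the bench, at dock x -83, y 0; axes as the dock's. The mouth's walls (10 high) narrow from y +-67 here to +-51.5 at dock x -40; the tray can be set down with its leading end just inside them.
- dock_end (a point): On the bench at dock x 119, y 0: NOMINAL face of the black sprung buffer bar. Catch and buffer sit on one bracket clamped up to 20 mm either way along x; its true place is NOT measured, nor shown by this point. Buffer: 2 N to start, 1 N per mm, hard stop at 6 mm. The catch drops when it is pressed in about 3 mm (tray origin at dock x about 62, +-20); let go, the tray springs back 1 to 4 mm.
- catch (a joint): Angle of the yellow gravity catch (0.16 kg) on the dock's left wall, rad: 0 hanging fully down, about 0.2 riding on the tray top. Pivot z 30, axis across the dock, 70 mm towards the mouth from its holding face (nominal dock x 0, shifted with the bracket by up to 20 mm, not measured). Nose reaches in to y 31, ramped on the mouth side (from x -23), tip z 12. Falls by its own weight.
- parts_bin: Bystander: open blue bin 130 x 100 x 50 high, origin at centre of underside.
- driver: Bystander: red and black cordless impact driver lying on its side, about 190 x 250, 62 high; origin under its motor housing, handle and battery along +y.
- torch: Bystander: flat red torch, 120 x 36 x 26, origin at centre of underside.
- screwdriver: Bystander: screwdriver 180 long, lying along its x.
- wrench: Bystander: steel wrench 170 long, lying along its x.
- socket: Bystander: loose chrome socket standing right of the dock, diameter 26, 34 high, origin at centre of underside.
- spray_can: Bystander: upright can with green label, diameter 58, 170 high.
There are look-alikes about, which are no part of the job. What is shaped like the tray but pink or white is not meant.

How it is judged:
By the outcome, as a careful person would: the job done as asked, in the order asked, and still so for the second after the job is handed in, with the robot touching nothing.
It also fails if it takes over 64 s, if anything falls off the work surface, if the arm or the gripper's body presses on something with over 40 N, if the wrist force passes 120 N, or if a joint passes its speed limit or range.

## Working session

There is one attempt and no reset: what is moved stays moved. The work goes in short steps, Python scripts to look and compute and a tool call to move; the robot and the scene stay as the last step left them, time stands still between calls to the robot, and variables do not carry over. Pictures are saved under pics/ and viewed, on a budget of 10 in all, crops included, one or two more only if the job needs it, and the job is handed in when it is done.

Besides the shell and the picture viewer there is one more tool, called after "Call:" as name([rows], argument=value, ...), one row to a line, values as JSON. apply_moves: Moves the arm, as the interface text tells. Its arguments: {"type":"object","properties":{"plan":{"type":"array","items":{"type":"array","items":{"type":"array","items":{"type":"number"}}}},"newtons":{"type":"number"}},"required":["plan"]}

```bash
mkdir -p pics; ls
python3 - <<'E'
from workcell import env, optics
import cv2,numpy as np
print(env.observe(), env.tcp_to_tips)
a=optics.get_image("scene");b=optics.get_image("side")
for n,i in(("scene",a),("side",b)):
    cv2.imwrite(f"pics/{n}0.png",i[:,:,::-1]); c=optics.calibration(n); print(n,np.round(c["intrinsics"],1).tolist(),np.round(c["extrinsics"],3).tolist())
E
```

```text
pics
{'time': 0.0, 'joints': array([-1.41698316e+00,  2.87199605e-01,  1.57817765e+00,  1.10205491e-05,
        1.27858376e+00, -1.50000351e-01]), 'qd': array([-0.00084546,  0.00110774,  0.00035234, -0.00025027,  0.00083423,
        0.00056937]), 'effort': array([-1.24571534e-04, -4.05980015e+01, -2.92624730e+01, -1.61687690e-04,
        5.88948184e-03,  4.39777025e-06]), 'tcp_pos': array([ 0.20186988, -0.64346889,  0.24892414]), 'eef_rot': array([ 9.88483886e-01,  1.51321528e-01,  3.01726697e-06, -1.18418663e-03]), 'wrist_force': array([ 0.0061662 , -0.11509824,  0.37901853]), 'ft_torque': array([0.02349394, 0.02449889, 0.03320441]), 'grip_width': 0.08538635613336211} 0.019
scene [[518.2, 0.0, 321.7], [0.0, 518.2, 192.5], [0.0, 0.0, 1.0]] [[-0.187, 0.594, -0.782, 1.645], [0.982, 0.103, -0.156, 0.207], [-0.012, -0.798, -0.603, 0.954], [0.0, 0.0, 0.0, 1.0]]
side [[504.2, 0.0, 318.5], [0.0, 504.2, 198.7], [0.0, 0.0, 1.0]] [[-0.843, -0.374, 0.387, -0.037], [-0.538, 0.591, -0.601, 0.811], [-0.004, -0.714, -0.7, 1.021], [0.0, 0.0, 0.0, 1.0]]
```

View pics/scene0.png

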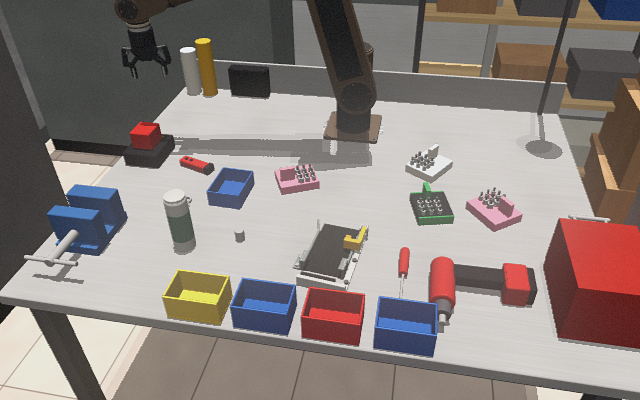

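View pics/side0.png

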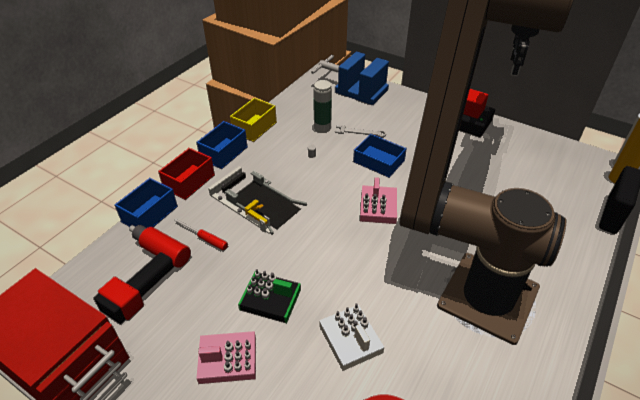

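The scene view shows the tray (black/green) near pixel (432,207) and the dock near (333,255), with its yellow catch at (356,240). In the side view the tray is near (270,295) and the dock near (255,200). Next I'll enlarge both for corner picking.

Run:
```python
import cv2,numpy as np
a=cv2.imread("pics/scene0.png");b=cv2.imread("pics/side0.png")
def crop(i,x,y,w,h,s):
    o=cv2.resize(i[y:y+h,x:x+w],None,fx=s,fy=s,interpolation=cv2.INTER_CUBIC)
    for k in range(0,w,10):cv2.line(o,(k*s,0),(k*s,8 if k%50 else 16),(0,0,255),1)
    for k in range(0,h,10):cv2.line(o,(0,k*s),(8 if k%50 else 16,k*s),(0,0,255),1)
    return o
p=crop(a,285,175,190,125,4)
q=crop(b,195,160,120,165,4)
cv2.imwrite("pics/c1.png",p[:600,:800]);
q=crop(b,195,165,130,160,3)
cv2.imwrite("pics/c2.png",q)
```

```text
(no output)
```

View pics/c1.png

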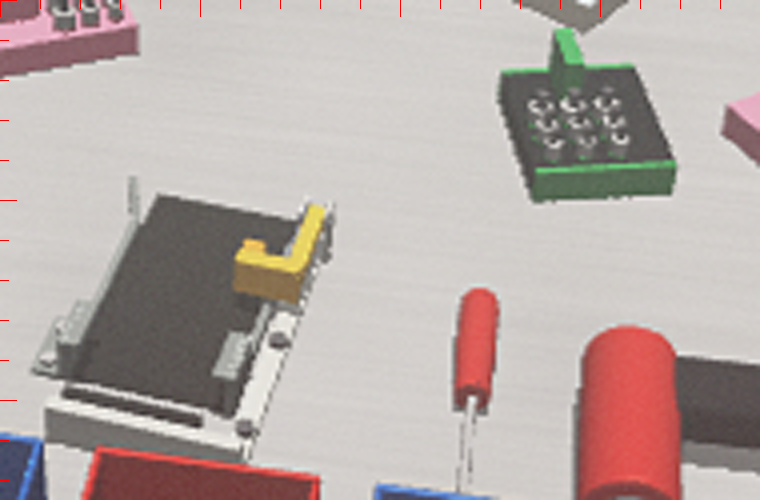

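View pics/c2.png

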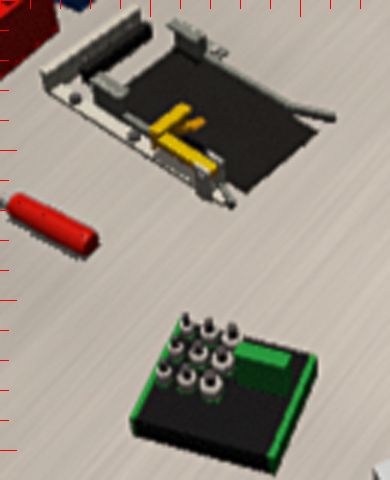

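The crops show the tray's top corners, the fin, and the dock with its mat, walls and catch. The fin is towards the robot, so its leading end already faces away from the robot. Casting rays now.

```bash
cat > h.py <<'E'
import numpy as np,cv2
from workcell import env,optics
def ray(cal,px,z):
    K,E=cal["intrinsics"],cal["extrinsics"]
    d=E[:3,:3]@np.linalg.solve(K,[px[0],px[1],1.]); o=E[:3,3]
    return o+d*(z-o[2])/d[2]
def proj(cal,P):
    K,E=cal["intrinsics"],cal["extrinsics"]
    p=(np.atleast_2d(P)-E[:3,3])@E[:3,:3]; q=p@K.T; return q[:,:2]/q[:,2:]
E
python3 - <<'E'
from h import *
S=optics.calibration("scene");D=optics.calibration("side")
s=lambda x,y:(x/4+285-.4,y/4+175-.4); d=lambda x,y:(x/3+195-.3,y/3+165-.3)
def show(n,c,p,z):print(n,np.round(ray(c,p,z)*1000).tolist())
for n,p in dict(RR=(502,75),RL=(632,68),FL=(674,163),FR=(535,170)).items():show("tray sc "+n,S,s(*p),.026)
for n,p in dict(RR=(316,356),RL=(275,460),FL=(133,422),FR=(182,322)).items():show("tray sd "+n,D,d(*p),.026)
show("fin sc",S,s(567,31),.068)
for n,p,z in [("mat near R",(157,195),0),("mat near L",(305,220),0),("mat far L",(232,418),0),("mouth tip R top",(133,180),.01),("endbar top R",(45,408),.03),("endbar top L",(245,447),.03)]:show("dock sc "+n,S,s(*p),z)
for n,p,z in [("mat near R",(318,130),0),("mat near L",(245,193),0),("tip R top",(335,115),.01),("tip L top",(233,203),.01),("endbar L",(42,72),.03),("endbar R",(138,8),.03)]:show("dock sd "+n,D,d(*p),z)
E
```

```text
tray sc RR [399.0, 225.0, 26.0]
tray sc RL [374.0, 320.0, 26.0]
tray sc FL [481.0, 349.0, 26.0]
tray sc FR [505.0, 254.0, 26.0]
tray sd RR [394.0, 227.0, 26.0]
tray sd RL [367.0, 323.0, 26.0]
tray sd FL [479.0, 354.0, 26.0]
tray sd FR [506.0, 257.0, 26.0]
fin sc [394.0, 268.0, 68.0]
dock sc mat near R [547.0, -6.0, -0.0]
dock sc mat near L [556.0, 100.0, -0.0]
dock sc mat far L [750.0, 79.0, 0.0]
dock sc mouth tip R top [545.0, -24.0, 10.0]
dock sc endbar top R [790.0, -30.0, 30.0]
dock sc endbar top L [800.0, 94.0, 30.0]
dock sd mat near R [550.0, -6.0, 0.0]
dock sd mat near L [561.0, 96.0, 0.0]
dock sd tip R top [542.0, -23.0, 10.0]
dock sd tip L top [557.0, 119.0, 10.0]
dock sd endbar L [800.0, 95.0, 30.0]
dock sd endbar R [781.0, -27.0, 30.0]
```

Call:
apply_moves([
  [[0, 58, -53, -5, 0], [0, 58, -53, -5, 0], [0, 58, -53, -5, 0], [0, 58, -53, -5, 0], [0, 58, -53, -5, 0]],
], newtons=30)

```text
time: 0.6
tcp_pos: [0.3278, -0.4263, 0.2657]
eef_rot: [0.989, 0.151, -0.0, -0.002]
wrist_force: [0.2, 0.3, 1.0]
grip_width: 0.0858
```

```bash
cat >> h.py <<'E'
from scipy.spatial.transform import Rotation as Ro
def go(xyz,yaw=None,o=None):
    "cm shift and twist to reach TCP xyz with tool x at world yaw"
    o=o or env.observe(); R=Ro.from_quat(o["eef_rot"]).as_matrix()
    y0=np.arctan2(R[1,0],R[0,0]); t=0 if yaw is None else -(yaw-y0)
    print("t",round(o["time"],2),"tcp",np.round(o["tcp_pos"],4),"yaw",round(y0,3),"w",round(o["grip_width"],4),"F",np.round(o["wrist_force"],1),"tilt",np.round(R[:,2],3))
    print("  move",np.round(R.T@(np.array(xyz)-o["tcp_pos"])*100,2),"twist",round(t,3))
E
python3 - <<'E'
from h import *
go([.6,.04,.3],.3)
E=optics.calibration("wrist")
T=np.eye(4);o=env.observe();T[:3,:3]=Ro.from_quat(o["eef_rot"]).as_matrix();T[:3,3]=o["tcp_pos"]
print(np.round(np.linalg.inv(T)@E["extrinsics"],3),E["intrinsics"])
E
```

```text
t 0.6 tcp [ 0.3278 -0.4263  0.2657] yaw 0.303 w 0.0858 F [0.2 0.3 1. ] tilt [-0.001  0.003 -1.   ]
  move [ 39.91 -36.38  -3.3 ] twist 0.003
[[ 0.001 -0.955 -0.296  0.075]
 [ 1.     0.     0.    -0.   ]
 [-0.    -0.296  0.955 -0.125]
 [ 0.     0.     0.     1.   ]] [[345.62497813   0.         320.72462457]
 [  0.         345.62497813 202.00637053]
 [  0.           0.           1.        ]]
```

Call:
apply_moves([
  [[0, 42, -37, -3, 0], [0, 42, -37, -3, 0], [0, 42, -37, -3, 0], [0, 42, -37, -3, 0], [0, 42, -37, -3, 0]],
])

```text
time: 1.1
tcp_pos: [0.457, -0.2127, 0.2797]
eef_rot: [0.989, 0.151, -0.0, -0.002]
wrist_force: [0.5, -1.1, 0.0]
grip_width: 0.0851
```

Run:
```python
from h import *
go([.64,.05,.3],.3)
```

```text
t 1.1 tcp [ 0.457  -0.2127  0.2797] yaw 0.303 w 0.0851 F [ 0.5 -1.1  0. ] tilt [-0.001  0.003 -1.   ]
  move [ 25.31 -19.62  -1.96] twist 0.003
```

Call:
apply_moves([
  [[0, 25.5, -19.5, -2, 0], [0, 25.5, -19.5, -2, 0], [0, 25.5, -19.5, -2, 0], [0, 25.5, -19.5, -2, 0], [0, 25.5, -19.5, -2, 0]],
])

```text
time: 1.6
tcp_pos: [0.6006, -0.0086, 0.2954]
eef_rot: [0.989, 0.151, -0.0, -0.002]
wrist_force: [1.0, -1.0, 0.4]
grip_width: 0.0851
```

Call:
apply_moves([
  [[0, 6.5, -5, -0.5, 0], [0, 6.5, -5, -0.5, 0], [0, 6.5, -5, -0.5, 0], [0, 6.5, -5, -0.5, 0], [0, 6.5, -5, -0.5, 0]],
])

```text
time: 2.1
tcp_pos: [0.6471, 0.0578, 0.2999]
eef_rot: [0.989, 0.151, -0.001, -0.002]
wrist_force: [-0.4, -0.2, 0.4]
grip_width: 0.0853
```

Run:
```python
from h import *
import pickle
go([.40,.26,.25],.27)
c=optics.calibration("wrist"); i=optics.get_image("wrist"); pickle.dump(c,open("w1.pkl","wb"))
cv2.imwrite("pics/w1.png",i[:,:,::-1])
```

```text
t 2.1 tcp [0.6471 0.0578 0.2999] yaw 0.303 w 0.0853 F [-0.4 -0.2  0.4] tilt [-0.003  0.003 -1.   ]
  move [-17.55 -26.65   5.11] twist 0.033
```

View pics/w1.png

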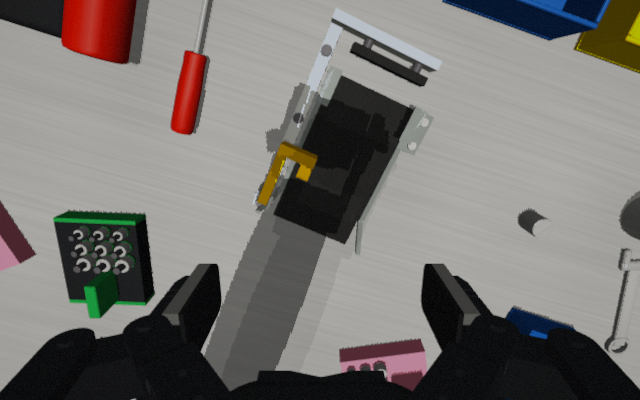

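The wrist view shows the dock's mat corners at about (275,213), (344,243), (413,105) and (342,77). The end bar runs from (335,10) to (441,65), the buffer is at (355,45)–(425,83), the catch nose at (295,160), and the tray at (105,260).

Run:
```python
from h import *
import pickle
c=pickle.load(open("w1.pkl","rb"))
for n,x,y,z in [("mat NL",275,213,0),("mat NR",344,243,0),("mat FR",413,105,0),("mat FL",342,77,0),("wallR tip",358,251,.01),("bar farL",336,10,.03),("bar farR",441,65,.03),("buf nearL",353,47,.02),("buf nearR",423,83,.02),("nose tipR",316,157,.035),("catch mouth end",262,207,.035),("lipR in near",401,146,.034),("lipR out near",416,153,.034),("tray FL",55,216,.026),("tray FR",146,213,.026),("tray RR",153,303,.026),("tray RL",70,302,.026),("fin far top",115,275,.068),("fin near top",97,290,.068)]:
    print(n,np.round(ray(c,(x,y),z)*1000).tolist())
```

```text
mat NL [560.0, 94.0, 0.0]
mat NR [547.0, -5.0, 0.0]
mat FR [739.0, -27.0, 0.0]
mat FL [744.0, 63.0, 0.0]
wallR tip [546.0, -24.0, 10.0]
bar farL [801.0, 91.0, 30.0]
bar farR [785.0, -32.0, 30.0]
buf nearL [775.0, 62.0, 20.0]
buf nearR [764.0, -23.0, 20.0]
nose tipR [652.0, 66.0, 35.0]
catch mouth end [576.0, 109.0, 35.0]
lipR in near [692.0, -22.0, 34.0]
lipR out near [690.0, -41.0, 34.0]
tray FL [485.0, 349.0, 26.0]
tray FR [523.0, 243.0, 26.0]
tray RR [399.0, 215.0, 26.0]
tray RL [367.0, 321.0, 26.0]
fin far top [457.0, 249.0, 68.0]
fin near top [430.0, 266.0, 68.0]
```

Call:
apply_moves([
  [[0, -16, -27, 9, 0.03], [0, -16, -27, 9, 0.03], [0, -16, -27, 9, 0.03], [0, -16, -27, 9, 0.03], [0, -16, -27, 9, 0.03]],
])

```text
time: 2.65
tcp_pos: [0.4669, 0.2186, 0.2318]
eef_rot: [0.991, 0.134, -0.001, -0.002]
wrist_force: [0.2, 1.1, -0.5]
grip_width: 0.0856
```

Run:
```python
from h import *
go([.412,.27,.2],.27)
```

```text
t 2.65 tcp [0.4669 0.2186 0.2318] yaw 0.269 w 0.0856 F [ 0.2  1.1 -0.5] tilt [-0.002  0.003 -1.   ]
  move [-3.92 -6.41  3.21] twist -0.001
```

Call:
apply_moves([
  [[0, -4, -6.4, 3, 0], [0, -4, -6.4, 3, 0], [0, -4, -6.4, 3, 0], [0, -4, -6.4, 3, 0], [0, -4, -6.4, 3, 0]],
])

```text
time: 3.15
tcp_pos: [0.4126, 0.2689, 0.2031]
eef_rot: [0.991, 0.133, 0.001, -0.002]
wrist_force: [-0.1, -0.1, -0.1]
grip_width: 0.0853
```

Run:
```python
from h import *
import pickle
go([.412,.27,.055],.27)
c=optics.calibration("wrist"); i=optics.get_image("wrist"); pickle.dump(c,open("w2.pkl","wb"))
cv2.imwrite("pics/w2.png",i[:,:,::-1])
hsv=cv2.cvtColor(i,cv2.COLOR_RGB2HSV); m=cv2.inRange(hsv,(50,90,40),(75,255,255))
for z in cv2.connectedComponentsWithStats(m)[2:4]: print(np.round(z).tolist())
```

```text
t 3.15 tcp [0.4126 0.2689 0.2031] yaw 0.267 w 0.0853 F [-0.1 -0.1 -0.1] tilt [ 0.001  0.004 -1.   ]
  move [-0.05 -0.07 14.81] twist -0.003
[[0, 0, 640, 400, 253340], [247, 76, 122, 8, 822], [296, 86, 1, 1, 1], [298, 87, 1, 1, 1], [349, 87, 1, 1, 1], [300, 89, 1, 1, 1], [344, 89, 5, 14, 15], [301, 91, 1, 2, 2], [316, 91, 1, 1, 1], [301, 96, 1, 2, 2], [316, 97, 1, 1, 1], [299, 99, 2, 2, 3], [296, 102, 2, 1, 2], [291, 110, 3, 1, 3], [295, 110, 2, 1, 2], [298, 111, 6, 8, 12], [319, 110, 4, 2, 4], [324, 110, 3, 2, 4], [341, 111, 9, 18, 25], [352, 110, 4, 2, 5], [329, 112, 3, 3, 3], [315, 115, 1, 1, 1], [314, 117, 1, 2, 2], [303, 120, 1, 3, 3], [300, 126, 2, 2, 2], [286, 132, 20, 15, 39], [312, 132, 21, 12, 37], [339, 133, 11, 13, 23], [351, 133, 5, 2, 8], [357, 136, 2, 2, 2], [333, 140, 1, 1, 1], [333, 142, 1, 1, 1], [340, 147, 1, 2, 2], [254, 160, 109, 62, 1629]]
[[320.0, 200.0], [307.0, 80.0], [296.0, 86.0], [298.0, 87.0], [349.0, 87.0], [300.0, 89.0], [345.0, 96.0], [301.0, 92.0], [316.0, 91.0], [301.0, 96.0], [316.0, 97.0], [300.0, 100.0], [296.0, 102.0], [292.0, 110.0], [296.0, 110.0], [301.0, 114.0], [320.0, 110.0], [325.0, 110.0], [344.0, 118.0], [354.0, 110.0], [330.0, 113.0], [315.0, 115.0], [314.0, 118.0], [303.0, 121.0], [300.0, 126.0], [297.0, 136.0], [321.0, 135.0], [343.0, 137.0], [353.0, 134.0], [358.0, 136.0], [333.0, 140.0], [333.0, 142.0], [340.0, 148.0], [315.0, 198.0]]
```

View pics/w2.png

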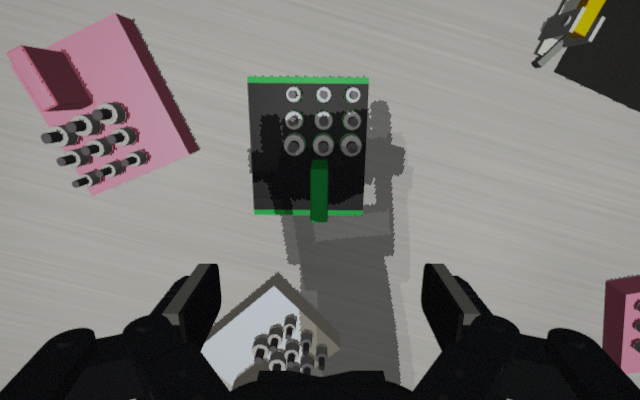

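The picture shows the tray from above and nearly square to the tool. The fin is at columns 311–328, from its front base at row 160 to its rear top edge at row 221. The tray's top corners are about (248,80), (368,80), (363,213) and (254,213).

Run:
```python
from h import *
import pickle
c=pickle.load(open("w2.pkl","rb")); 
P={n:ray(c,(x,y),z)*1000 for n,x,y,z in [("finrear",319,221,.068),("finfrontbase",319.5,160,.026),("FL",247.5,80,.026),("FR",368.5,80,.026),("RR",363,214,.026),("RL",254,214,.026)]}
for k,v in P.items():print(k,np.round(v,1).tolist())
f=(P["FL"]+P["FR"]-P["RR"]-P["RL"])/2; l=(P["FL"]+P["RL"]-P["FR"]-P["RR"])/2
cen=sum(P[k] for k in("FL","FR","RR","RL"))/4
y1=np.arctan2(f[1],f[0]);y2=np.arctan2(-l[0],l[1]);print("len",np.hypot(*f[:2]),np.hypot(*l[:2]),"yaw",y1,y2,"cen",cen)
y=(y1+y2)/2; R=np.array([[np.cos(y),-np.sin(y)],[np.sin(y),np.cos(y)]])
fin=cen[:2]+R@[-30,-10];print("fin",fin)
fin2=P["finrear"][:2]+R@[22,0];fin3=P["finfrontbase"][:2]+R@[-22,0];print(fin2,fin3)
go([*(fin/1000),.1],y)
```

```text
finrear [391.6, 265.0, 68.0]
finfrontbase [431.8, 275.9, 26.0]
FL [480.2, 350.7, 26.0]
FR [506.6, 254.5, 26.0]
RR [394.0, 223.9, 26.0]
RL [367.2, 321.0, 26.0]
len 116.7956678798834 100.19777378748002 yaw 0.2611419856326767 0.2685332367311886 cen [437.00129091 287.52718593  26.        ]
fin [410.66476577 270.0232594 ]
[412.82223157 270.78559619] [410.57406037 270.14182034]
t 3.2 tcp [0.4127 0.2689 0.2031] yaw 0.267 w 0.0854 F [-0.1 -0.3  0.4] tilt [ 0.001  0.004 -1.   ]
  move [-0.19 -0.13 10.31] twist 0.002
```

Call:
apply_moves([
  [[0, -0.1, -0.1, 4, 0], [0, -0.1, -0.1, 8, 0], [0, -0.1, -0.1, 12, 0], [0, -0.1, -0.1, 14, 0], [0, -0.1, -0.1, 15, 0]],
])

```text
time: 3.7
tcp_pos: [0.4114, 0.2688, 0.0511]
eef_rot: [0.991, 0.132, -0.001, -0.001]
wrist_force: [-0.1, -0.1, -0.6]
grip_width: 0.0857
```

Call:
apply_moves([
  [[0.5, 0, 0, 0, 0], [1, 0, 0, 0, 0], [1, 0, 0, 0, 0], [1, 0, 0, 0, 0], [1, 0, 0, 0, 0]],
], newtons=40)

```text
time: 4.2
tcp_pos: [0.4121, 0.2694, 0.0524]
eef_rot: [0.991, 0.132, -0.0, -0.002]
wrist_force: [-4.5, -0.4, 1.6]
grip_width: 0.0135
```

Run:
```python
from h import *
go([.4107,.27,.053],.265)
```

```text
t 4.2 tcp [0.4121 0.2694 0.0524] yaw 0.265 w 0.0135 F [-4.5 -0.4  1.6] tilt [-0.001  0.004 -1.   ]
  move [-0.12 -0.1  -0.06] twist -0.0
```

Gripped at 13.5 mm. Before carrying, I'll refine the dock pose from the w1 image with a zoomed view.

Run:
```python
import cv2
i=cv2.imread("pics/w1.png")[0:260,240:460]
s=3
o=cv2.resize(i,None,fx=s,fy=s,interpolation=cv2.INTER_CUBIC)[:,:660]
o=cv2.convertScaleAbs(o,alpha=1.3,beta=25)
for k in range(0,220,10):cv2.line(o,(k*s,0),(k*s,14 if k%50==10 else 6),(0,0,255),1)
o=o[:780]; o=cv2.resize(o,None,fx=.77,fy=.77,interpolation=cv2.INTER_AREA)
print(o.shape); cv2.imwrite("pics/w1z.png",o[:600])
```

```text
(601, 508, 3)
```

View pics/w1z.png

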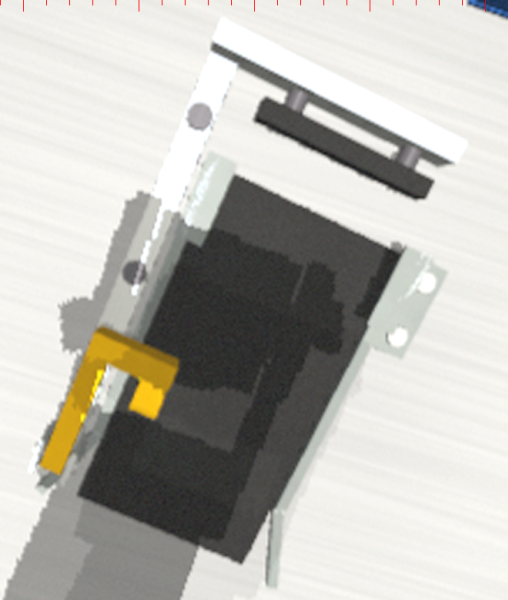

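The zoom shows the lips' inner edges: left (237,168)–(205,245), right (404,250)–(370,335). It also shows the right low wall's inner foot at (281,508)–(366,345), and the end bar's top far edge at (220,18)–(467,143).

Run:
```python
from h import *
import pickle
c=pickle.load(open("w1.pkl","rb")); Q=lambda x,y,z:ray(c,(x/2.31+240-.3,y/2.31-.3),z)[:2]*1000
L=dict(lipL=(Q(237,168,.034),Q(205,245,.034)),lipR=(Q(403,252,.034),Q(371,330,.034)),wallRfoot=(Q(366,345,0),Q(281,508,0)),wallRtopout=(Q(380,350,.01),Q(288,510,.01)),
 matR=(Q(400,250,0),Q(242,562,0)),matL=(Q(233,177,0),Q(78,493,0)),flareR=(Q(279,510,.01),Q(267,585,.01)))
for k,(a,b) in L.items(): d=a-b; print(k,a.round(1),b.round(1),"len",round(np.hypot(*d),1),"yaw",round(np.arctan2(d[1],d[0]),3))
for n,a,b,z in[("bar far",(220,18),(467,143),.03),("buf",(256,118),(424,197),.02),("mat near",(78,493),(242,562),0),("mat far",(233,177),(400,248),0)]:
    a,b=Q(*a,z),Q(*b,z);d=a-b;print(n,a.round(1),b.round(1),"len",round(np.hypot(*d),1),"yaw",round(np.arctan2(-d[0],d[1]),3))
psi=-.123; R=np.array([[np.cos(psi),-np.sin(psi)],[np.sin(psi),np.cos(psi)]])
for k,(a,b) in L.items(): print(k,"in dock-dir coords", (R.T@a).round(1),(R.T@b).round(1))
```

```text
lipL [746.4  65.8] [709.6  69.5] len 37.0 yaw -0.098
lipR [734.5 -20.7] [695.8 -19.6] len 38.7 yaw -0.028
wallRfoot [685.6 -28.6] [585.1 -16.1] len 101.2 yaw -0.123
wallRtopout [686.1 -33.9] [588.3 -18. ] len 99.1 yaw -0.162
matR [736.3 -27.6] [547.   -5.7] len 190.5 yaw -0.115
matL [744.2  65.2] [559.4  95.8] len 187.3 yaw -0.164
flareR [586.8 -13.2] [541.8 -21.8] len 45.8 yaw 0.188
bar far [803.2  92.4] [788.4 -31.6] len 124.9 yaw -0.119
buf [770.8  63.8] [761.8 -24.3] len 88.6 yaw -0.102
mat near [559.4  95.8] [547.   -5.7] len 102.2 yaw -0.121
mat far [744.2  65.2] [737.2 -27.2] len 92.7 yaw -0.075
lipL in dock-dir coords [732.7 156.9] [695.7 156. ]
lipR in dock-dir coords [731.5  69.6] [693.   65.9]
wallRfoot in dock-dir coords [683.9  55.7] [582.7  55.8]
wallRtopout in dock-dir coords [685.1  50.5] [586.1  54.4]
matR in dock-dir coords [734.1  62.9] [543.6  61.5]
matL in dock-dir coords [730.6 156. ] [543.4 163.7]
flareR in dock-dir coords [584.   58.9] [540.4  44.9]
```

Run:
```python
from h import *
S=optics.calibration("scene")
for p in [(318,177),(319,187),(279,193),(275,172),(409,164)]: print(p,ray(S,p,.026).round(3))
go([.4775,.0447,.10],-.122)
```

```text
(318, 177) [ 0.363 -0.059  0.026]
(319, 187) [ 0.414 -0.046  0.026]
(279, 193) [ 0.464 -0.157  0.026]
(275, 172) [ 0.36  -0.197  0.026]
(409, 164) [0.243 0.214 0.026]
t 4.2 tcp [0.4121 0.2694 0.0524] yaw 0.265 w 0.0135 F [-4.5 -0.4  1.6] tilt [-0.001  0.004 -1.   ]
  move [ 0.43 23.38 -4.85] twist 0.387
```

Call:
apply_moves([
  [[1, 0, 0, -2, 0], [1, 0, 0, -4, 0], [1, 0, 0, -5, 0], [1, 0, 0, -5, 0], [1, 0, 0, -5, 0]],
])

```text
time: 4.7
tcp_pos: [0.4112, 0.2689, 0.1014]
eef_rot: [0.991, 0.132, -0.001, -0.002]
wrist_force: [-0.4, -0.1, -7.4]
grip_width: 0.0132
```

Call:
apply_moves([
  [[1, 0.2, 4, 0, 0.08], [1, 0.4, 8, 0, 0.16], [1, 0.4, 12, 0, 0.24], [1, 0.4, 16, 0, 0.32], [1, 0.4, 20, 0, 0.38]],
])

```text
time: 5.2
tcp_pos: [0.4664, 0.0754, 0.099]
eef_rot: [0.998, -0.059, -0.003, -0.001]
wrist_force: [0.6, 0.2, -5.7]
grip_width: 0.0135
```

Run:
```python
from h import *
go([.4775,.0447,.0525],-.122)
```

```text
t 5.2 tcp [0.4664 0.0754 0.099 ] yaw -0.118 w 0.0135 F [ 0.6  0.2 -5.7] tilt [-0.006  0.003 -1.   ]
  move [1.49 2.93 4.64] twist 0.004
```

Align above the set-down place, then look from the wrist.

Call:
apply_moves([
  [[1, 1.4, 2.9, 0, 0.005], [1, 1.4, 2.9, 0, 0.005], [1, 1.4, 2.9, 1, 0.005], [1, 1.4, 2.9, 1.5, 0.005], [1, 1.4, 2.9, 2, 0.005]],
])

```text
time: 5.7
tcp_pos: [0.4753, 0.0462, 0.0771]
eef_rot: [0.998, -0.06, -0.005, -0.002]
wrist_force: [-0.4, 0.2, -5.5]
grip_width: 0.0135
```

Run:
```python
from h import *
import pickle
go([.4775,.0447,.0525],-.122)
c=optics.calibration("wrist"); i=optics.get_image("wrist"); pickle.dump(c,open("w3.pkl","wb"))
cv2.imwrite("pics/w3.png",i[:,:,::-1])
```

```text
t 5.7 tcp [0.4753 0.0462 0.0771] yaw -0.121 w 0.0135 F [-0.4  0.2 -5.5] tilt [-0.009  0.004 -1.   ]
  move [0.26 0.12 2.46] twist 0.001
```

View pics/w3.png

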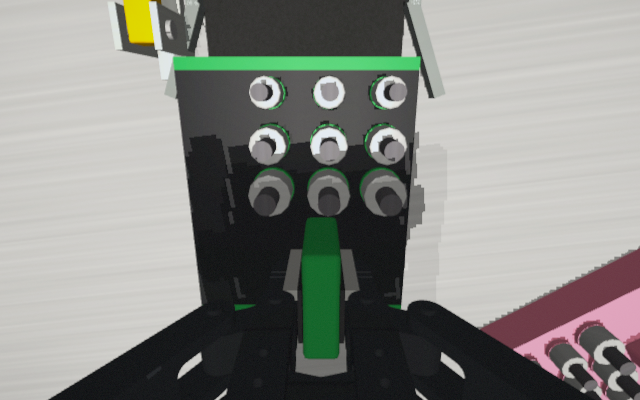

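The tray hangs in front of the mouth: its front top edge runs from (173,63) to (420,63), the flare tips are at about (165,96) and (438,97), and the mat's sides run at columns 207 and 404 near row 45.

Run:
```python
from h import *
import pickle
c=pickle.load(open("w3.pkl","rb")); psi=-.122; R=np.array([[np.cos(psi),-np.sin(psi)],[np.sin(psi),np.cos(psi)]])
f=lambda n,x,y,z:print(n,(R.T@ray(c,(x,y),z)[:2]*1000-[623,112.5]).round(1))
f("trayFL",174,58,.0507);f("trayFR",420,57,.0507);f("trayR mid R",405,237,.0507)
f("flareR tip out",445,96,.01);f("flareR tip in",430,97,.01);f("flareL tip out",165,96,.01);f("matR",404,45,0);f("matL",207,45,0);f("matR",402,10,0);f("matL",207,10,0);f("flareR far in",406,5,.01);f("flareL far",188,5,.01)
print(R.T@env.observe()["tcp_pos"][:2]*1000-[623,112.5])
```

```text
trayFL [-68.   50.2]
trayFR [-67.5 -48.9]
trayR mid R [-146.1  -48.8]
flareR tip out [-83.  -74.4]
flareR tip in [-83.5 -66.6]
flareL tip out [-83.2  73.5]
matR [-57.1 -53.1]
matL [-57.3  51.9]
matR [-40.5 -50.9]
matL [-40.6  50.2]
flareR far in [-40.3 -50.6]
flareL far [-40.5  56.4]
[-157.12607314   -8.86798914]
```

Call:
apply_moves([
  [[1, 0.2, 0.1, 1, 0], [1, 0.2, 0.1, 1.8, 0], [1, 0.2, 0.1, 2.2, 0], [1, 0.2, 0.1, 2.4, 0], [1, 0.2, 0.1, 2.5, 0]],
])

```text
time: 6.25
tcp_pos: [0.4776, 0.045, 0.0526]
eef_rot: [0.998, -0.06, -0.004, -0.001]
wrist_force: [-3.1, 1.2, 2.7]
grip_width: 0.0137
```

```bash
cat >> h.py <<'E'
psi=-.122; RD=np.array([[np.cos(psi),-np.sin(psi)],[np.sin(psi),np.cos(psi)]])
def dk(x=None,y=-10.,z=.0525):
    o=env.observe(); p=RD.T@o["tcp_pos"][:2]*1000-[623,112.5]; F=o["wrist_force"]
    print("tcp in dock",p.round(2),"F dock",(RD.T@F[:2]).round(1),F[2].round(1),"Tz",np.round(o["ft_torque"],2))
    w=RD@(np.array([p[0] if x is None else x,y])+[623,112.5])/1000
    go([*w,z],psi,o)
E
python3 -c "
from h import *
dk()"
```

```text
tcp in dock [-154.38   -9.69] F dock [-3.2  0.8] 2.7 Tz [0.02 0.19 0.05]
t 6.25 tcp [0.4776 0.045  0.0526] yaw -0.121 w 0.0137 F [-3.1  1.2  2.7] tilt [-0.007  0.003 -1.   ]
  move [0.   0.03 0.01] twist 0.001
```

Set down on the bench (+2.7 N). Now I slide it in.

Call:
apply_moves([
  [[1, 1, 0, 0, 0], [1, 2, 0, 0, 0], [1, 3, 0, 0, 0], [1, 4, 0, 0, 0], [1, 5, 0, 0, 0]],
])

```text
time: 6.75
tcp_pos: [0.5284, 0.0388, 0.0525]
eef_rot: [0.998, -0.06, -0.004, -0.001]
wrist_force: [-2.5, 0.9, -0.3]
grip_width: 0.013
```

```bash
python3 -c "
from h import *
dk()"
```

```text
tcp in dock [-103.22   -9.67] F dock [-2.6  0.5] -0.3 Tz [-0.1   0.2   0.01]
t 6.75 tcp [0.5284 0.0388 0.0525] yaw -0.121 w 0.013 F [-2.5  0.9 -0.3] tilt [-0.007  0.003 -1.   ]
  move [-0.    0.03 -0.  ] twist 0.001
```

Call:
apply_moves([
  [[1, 0.8, 0, 0, 0], [1, 1.6, 0, 0, 0], [1, 2.4, 0, 0, 0], [1, 3.2, 0, 0, 0], [1, 4, 0, 0, 0]],
])

```text
time: 7.25
tcp_pos: [0.5686, 0.034, 0.0525]
eef_rot: [0.998, -0.06, -0.004, -0.001]
wrist_force: [-4.3, 0.8, 2.6]
grip_width: 0.0134
```

```bash
python3 -c "
from h import *
dk()"
```

```text
tcp in dock [-62.8   -9.52] F dock [-4.4  0.3] 2.6 Tz [-0.03  0.45  0.06]
t 7.25 tcp [0.5686 0.034  0.0525] yaw -0.12 w 0.0134 F [-4.3  0.8  2.6] tilt [-0.008  0.003 -1.   ]
  move [-0.    0.05 -0.  ] twist 0.002
```

Call:
apply_moves([
  [[1, 1, 0.03, 0, 0], [1, 2, 0.03, 0, 0], [1, 3, 0.03, 0, 0], [1, 4, 0.03, 0, 0], [1, 5, 0.03, 0, 0]],
])

```text
time: 7.75
tcp_pos: [0.6191, 0.0277, 0.0525]
eef_rot: [0.998, -0.06, -0.004, -0.001]
wrist_force: [-5.9, -0.2, 4.8]
grip_width: 0.0137
```

```bash
python3 -c "
from h import *
dk()"
```

```text
tcp in dock [-11.87  -9.71] F dock [-5.8 -0.9] 4.8 Tz [-0.02  0.54  0.01]
t 7.75 tcp [0.6191 0.0277 0.0525] yaw -0.12 w 0.0137 F [-5.9 -0.2  4.8] tilt [-0.008  0.003 -1.   ]
  move [-0.    0.03 -0.  ] twist 0.002
```

Call:
apply_moves([
  [[1, 0.5, 0.03, 0, 0], [1, 1, 0.03, 0, 0], [1, 1.5, 0.03, 0, 0], [1, 2, 0.03, 0, 0], [1, 2.5, 0.03, 0, 0]],
])

```text
time: 8.25
tcp_pos: [0.6441, 0.0243, 0.0525]
eef_rot: [0.998, -0.06, -0.004, -0.001]
wrist_force: [-5.6, 0.3, 3.2]
grip_width: 0.0136
```

Call:
apply_moves([
  [[1, 0.3, 0, 0, 0], [1, 0.6, 0, 0, 0], [1, 0.9, 0, 0, 0], [1, 1.2, 0, 0, 0], [1, 1.5, 0, 0, 0]],
])

```text
time: 8.75
tcp_pos: [0.6592, 0.0226, 0.0525]
eef_rot: [0.998, -0.06, -0.004, -0.001]
wrist_force: [-5.1, 1.4, 4.0]
grip_width: 0.0135
```

Run:
```python
from h import *
dk()
i=optics.get_image("scene"); cv2.imwrite("pics/s2.png",cv2.resize(i[200:290,285:400,::-1],None,fx=5,fy=5,interpolation=cv2.INTER_CUBIC))
```

```text
tcp in dock [28.52 -9.89] F dock [-5.2  0.8] 4.0 Tz [-0.07  0.36  0.05]
t 8.75 tcp [0.6592 0.0226 0.0525] yaw -0.12 w 0.0135 F [-5.1  1.4  4. ] tilt [-0.008  0.003 -1.   ]
  move [-0.    0.01 -0.  ] twist 0.002
```

View pics/s2.png

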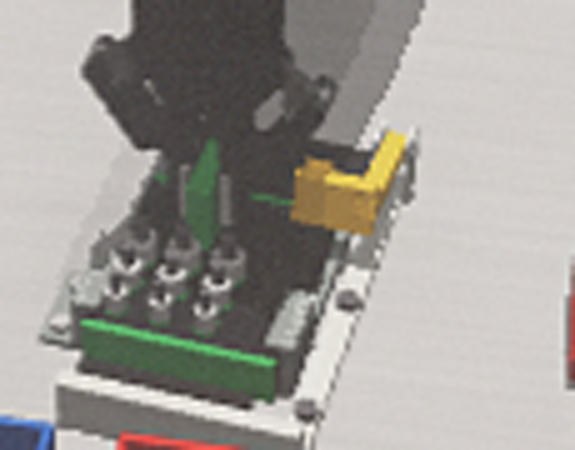

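The catch nose (330,195) rides on the tray top with the rear strip just behind it, and the tray's front (180,345) has not yet reached the buffer. Moving on slowly.

Call:
apply_moves([
  [[1, 0.2, 0, 0, 0], [1, 0.4, 0, 0, 0], [1, 0.6, 0, 0, 0], [1, 0.8, 0, 0, 0], [1, 1, 0, 0, 0]],
])

```text
time: 9.3
tcp_pos: [0.6691, 0.0223, 0.0525]
eef_rot: [0.998, -0.06, -0.005, -0.002]
wrist_force: [-7.4, 4.2, 4.0]
grip_width: 0.0136
```

Call:
apply_moves([
  [[1, 0.1, 0, 0, 0], [1, 0.2, 0, 0, 0], [1, 0.3, 0, 0, 0], [1, 0.4, 0, 0, 0], [1, 0.4, 0, 0, 0]],
])

```text
time: 9.8
tcp_pos: [0.6732, 0.0219, 0.0525]
eef_rot: [0.998, -0.06, -0.005, -0.002]
wrist_force: [-4.2, 1.8, 2.9]
grip_width: 0.0137
```

```bash
python3 -c "
from h import *
dk()"
```

```text
tcp in dock [42.56 -8.82] F dock [-4.4  1.3] 2.9 Tz [-0.07  0.31 -0.05]
t 9.8 tcp [0.6732 0.0219 0.0525] yaw -0.121 w 0.0137 F [-4.2  1.8  2.9] tilt [-0.009  0.005 -1.   ]
  move [-0.    0.12 -0.  ] twist 0.001
```

Call:
apply_moves([
  [[1, 0.1, 0, 0, 0], [1, 0.15, 0, 0, 0], [1, 0.2, 0, 0, 0], [1, 0.25, 0, 0, 0], [1, 0.3, 0, 0, 0]],
])

```text
time: 10.3
tcp_pos: [0.6755, 0.0216, 0.0526]
eef_rot: [0.998, -0.06, -0.006, -0.002]
wrist_force: [-7.4, 1.8, 6.4]
grip_width: 0.0139
```

```bash
cat > cm.py <<'E'
from h import *
dk()
c=optics.calibration("side")
i=optics.get_image("side"); h=cv2.cvtColor(i,cv2.COLOR_RGB2HSV); m=cv2.inRange(h,(20,150,60),(32,255,255)); m[:170]=0;m[260:]=0
y,x=np.nonzero(m[:, 200:320]); print("yellow n",len(x),"centroid",x.mean()+200,y.mean(),"rows",y.min(),y.max())
E
python3 cm.py
```

```text
tcp in dock [44.9  -8.86] F dock [-7.5  0.9] 6.4 Tz [-0.06  0.7  -0.05]
t 10.3 tcp [0.6755 0.0216 0.0526] yaw -0.12 w 0.0139 F [-7.4  1.8  6.4] tilt [-0.011  0.005 -1.   ]
  move [-0.    0.11  0.01] twist 0.002
yellow n 223 centroid 254.98654708520178 208.61434977578475 rows 197 222
```

Call:
apply_moves([
  [[1, 0.1, 0, 0, 0], [1, 0.15, 0, 0, 0], [1, 0.2, 0, 0, 0], [1, 0.2, 0, 0, 0], [1, 0.2, 0, 0, 0]],
])

```text
time: 10.85
tcp_pos: [0.6763, 0.0214, 0.0529]
eef_rot: [0.998, -0.06, -0.008, -0.002]
wrist_force: [-10.1, 1.4, 7.0]
grip_width: 0.0137
```

```bash
python3 cm.py
```

```text
tcp in dock [45.63 -8.92] F dock [-10.2   0.1] 7.0 Tz [-0.07  0.9   0.02]
t 10.85 tcp [0.6763 0.0214 0.0529] yaw -0.12 w 0.0137 F [-10.1   1.4   7. ] tilt [-0.015  0.005 -1.   ]
  move [0.   0.11 0.03] twist 0.002
yellow n 224 centroid 255.03125 208.67410714285714 rows 197 223
```

Call:
apply_moves([
  [[1, 0.15, 0, 0, 0], [1, 0.25, 0, 0, 0], [1, 0.3, 0, 0, 0], [1, 0.3, 0, 0, 0], [1, 0.3, 0, 0, 0]],
])

```text
time: 11.4
tcp_pos: [0.6773, 0.0213, 0.0529]
eef_rot: [0.998, -0.06, -0.011, -0.002]
wrist_force: [-11.2, 1.4, 7.2]
grip_width: 0.0135
```

```bash
python3 cm.py
```

```text
tcp in dock [46.69 -8.92] F dock [-11.3   0. ] 7.2 Tz [0.   1.17 0.04]
t 11.4 tcp [0.6773 0.0213 0.0529] yaw -0.119 w 0.0135 F [-11.2   1.4   7.2] tilt [-0.021  0.006 -1.   ]
  move [0.   0.11 0.04] twist 0.003
yellow n 217 centroid 254.93087557603687 208.76497695852535 rows 197 222
```

Call:
apply_moves([
  [[1, 0.15, 0, -0.02, 0], [1, 0.25, 0, -0.04, 0], [1, 0.35, 0, -0.04, 0], [1, 0.35, 0, -0.04, 0], [1, 0.35, 0, -0.04, 0]],
])

```text
time: 11.95
tcp_pos: [0.6789, 0.0211, 0.0535]
eef_rot: [0.998, -0.059, -0.014, -0.002]
wrist_force: [-11.7, 0.9, 7.8]
grip_width: 0.0137
```

```bash
python3 cm.py
```

```text
tcp in dock [48.25 -8.93] F dock [-11.7  -0.6] 7.8 Tz [ 0.04  1.25 -0.05]
t 11.95 tcp [0.6789 0.0211 0.0535] yaw -0.119 w 0.0137 F [-11.7   0.9   7.8] tilt [-0.027  0.006 -1.   ]
  move [0.   0.11 0.1 ] twist 0.003
yellow n 203 centroid 254.68965517241378 210.2512315270936 rows 200 222
```

```bash
python3 cm.py
python3 - <<'E'
import cv2,numpy as np
from workcell import optics
def st(i,r,k):
    h=cv2.cvtColor(i,cv2.COLOR_BGR2HSV);m=cv2.inRange(h,(20,150,60),(32,255,255))
    y0,y1,x0,x1=r;y,x=np.nonzero(m[y0:y1,x0:x1]);print(k,len(x),x.mean()+x0,y.mean()+y0,y.min()+y0,y.max()+y0,x.min()+x0,x.max()+x0)
st(cv2.imread("pics/side0.png"),(170,260,200,320),"side0")
st(cv2.imread("pics/scene0.png"),(215,260,325,380),"scene0")
i=optics.get_image("scene")[:,:,::-1].copy();st(i,(215,260,325,380),"scene now")
cv2.imwrite("pics/s3.png",cv2.resize(i[200:290,285:400],None,fx=5,fy=5,interpolation=cv2.INTER_CUBIC))
E
```

```text
tcp in dock [48.26 -8.95] F dock [-11.3   0.7] 8.5 Tz [ 0.    1.24 -0.03]
t 12.0 tcp [0.6789 0.0211 0.0535] yaw -0.119 w 0.0136 F [-11.2   2.1   8.5] tilt [-0.027  0.006 -1.   ]
  move [0.   0.11 0.1 ] twist 0.003
yellow n 198 centroid 254.57575757575756 210.18686868686868 rows 200 222
side0 203 254.45812807881774 209.98029556650246 199 222 245 267
scene0 13 349.38461538461536 236.0 228 241 345 365
scene now 65 358.2923076923077 236.4 227 242 346 365
```

View pics/s3.png

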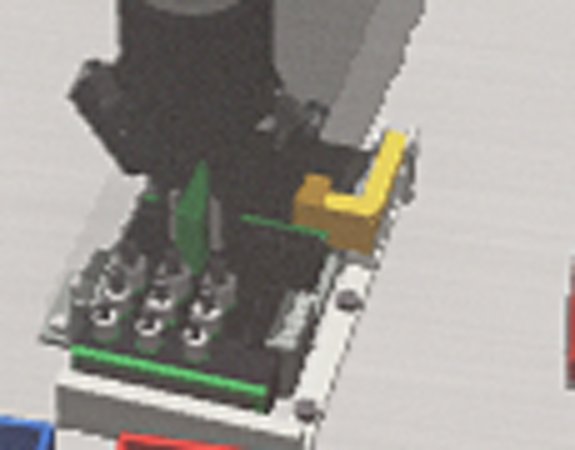

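The catch nose now sits down behind the green rear strip (265,222). Yellow statistics in the side view match the initial hanging state (210.2 against 210.0). Relax and release.

Call:
apply_moves([
  [[1, -0.1, 0, 0, 0], [1, -0.2, 0, 0, 0], [1, -0.25, 0, 0, 0], [1, -0.25, 0, 0, 0], [1, -0.25, 0, 0, 0]],
])

```text
time: 12.6
tcp_pos: [0.6769, 0.0213, 0.0535]
eef_rot: [0.998, -0.059, -0.013, -0.002]
wrist_force: [0.5, 0.5, -0.3]
grip_width: 0.0138
```

```bash
python3 cm.py
```

```text
tcp in dock [46.27 -8.95] F dock [0.5 0.6] -0.3 Tz [-0.02 -0.36  0.  ]
t 12.6 tcp [0.6769 0.0213 0.0535] yaw -0.119 w 0.0138 F [ 0.5  0.5 -0.3] tilt [-0.026  0.006 -1.   ]
  move [0.   0.11 0.1 ] twist 0.003
yellow n 201 centroid 254.60696517412936 210.28855721393035 rows 200 222
```

Call:
apply_moves([
  [[0.8, 0, 0, 0, 0], [0.6, 0, 0, 0, 0], [0.55, 0, 0, 0, 0], [0.55, 0, 0, 0, 0], [0.55, 0, 0, 0, 0]],
])

```text
time: 13.15
tcp_pos: [0.6768, 0.0213, 0.0536]
eef_rot: [0.998, -0.059, -0.013, -0.002]
wrist_force: [1.0, 0.8, -0.9]
grip_width: 0.0382
```

Call:
apply_moves([
  [[0.55, 0, 0, -1, 0], [0.55, 0, 0, -3, 0], [0.55, 0, 0, -6, 0], [0.55, 0, 0, -10, 0], [0.55, 0, 0, -14, 0]],
])

```text
time: 13.65
tcp_pos: [0.6801, 0.0205, 0.1953]
eef_rot: [0.998, -0.059, -0.013, -0.002]
wrist_force: [0.4, 0.3, 0.4]
grip_width: 0.0379
```

Call:
apply_moves([
  [[0.55, -4, 0, -4, 0], [0.55, -8, 0, -6, 0], [0.55, -12, 0, -6, 0], [0.55, -12, 0, -6, 0], [0.55, -12, 0, -6, 0]],
])

```text
time: 14.15
tcp_pos: [0.5621, 0.0345, 0.2595]
eef_rot: [0.998, -0.059, -0.012, -0.002]
wrist_force: [-0.1, 0.4, -0.2]
grip_width: 0.0384
```

```bash
python3 cm.py
python3 - <<'E'
from h import *
import pickle
c=optics.calibration("wrist"); i=optics.get_image("wrist"); pickle.dump(c,open("w4.pkl","wb"))
i2=optics.get_image("side")[:,:,::-1]
a=cv2.resize(i2[150:250,200:320],(480,400),interpolation=cv2.INTER_CUBIC)
b=cv2.resize(optics.get_image("scene")[200:290,285:400,::-1],(320,250),interpolation=cv2.INTER_CUBIC)
o=np.zeros((400,800,3),np.uint8);o[:,:480]=a;o[:250,480:]=b; cv2.imwrite("pics/end.png",o)
E
```

```text
tcp in dock [-69.3   -9.85] F dock [-0.2  0.4] -0.2 Tz [ 0.02 -0.02 -0.01]
t 14.15 tcp [0.5621 0.0345 0.2595] yaw -0.119 w 0.0384 F [-0.1  0.4 -0.2] tilt [-0.025  0.006 -1.   ]
  move [ 0.52  0.08 20.69] twist 0.003
yellow n 207 centroid 254.67149758454107 209.9855072463768 rows 199 222
```

View pics/end.png

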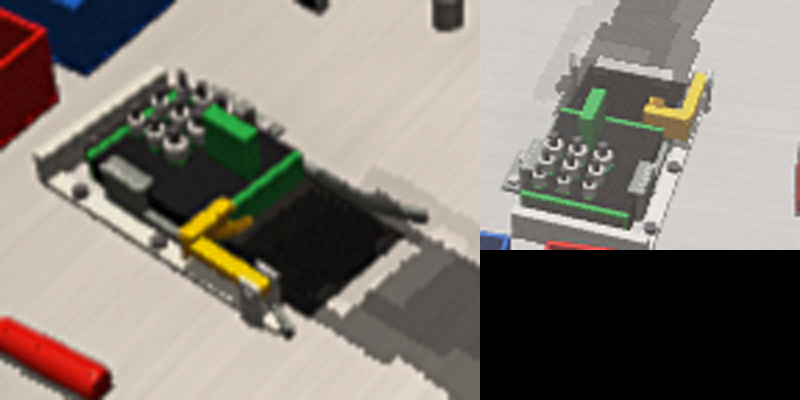

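The catch (230,220) lies fully down behind the tray's rear strip (265,185). In the side view its yellow rows 199–222 and centroid 209.99 match the first picture's 209.98. The gripper is clear, so I'm handing in.

```bash
python3 -c "
from workcell import env
print(env.close_job())"
```

```text
the job is handed in; nothing more can be done
None
```

The tray is in its dock with the catch down behind it, and the job is handed in. I took the tray by its fin, set it down at the flared mouth with the green-handled end towards the robot, and slid it in so its front edge lifted the catch. Then I pressed it against the buffer until the catch dropped, eased back to about 0 N, and let go.

**Last checks**
- **Catch:** in the side view it matches its first, hanging position (centroid row 209.99 against 209.98), and the last picture shows it behind the tray's rear strip.
- **Force:** the push force read at the end of each move peaked at about 12 N.
- **Clearance:** the gripper is about 20 cm above the bench, clear of everything, with the wrist force near 0.
- **Time:** handed in at about 14.3 s of the 64 s allowed.

**Less certain**
- **Sideways and tilt:** the tray drifted about 1 mm sideways in the channel, and the tool tilted about 0.03 rad during the press. Neither caused trouble.
- **Bystanders:** I did not check their positions afterwards with a separate measurement. Nothing in the pictures or force readings suggests one was touched.

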